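Dock the sharps box and clamp it down on the trolley

ROBOT

A 7-joint arm with a two-finger parallel gripper is mounted at the origin on the work surface. World frame = base frame: x ahead of the robot, y to its left, z up, the work surface at z = 0. Lengths are in m, angles in rad, forces in N, time in s.
With the tool pointing down it reaches from about 0.35 to 0.9 m from the base axis. Payload 8.1 kg.
Tool frame: the origin (TCP) lies at the centre of the arm's flange, where the gripper is bolted on; the fingertips stand 178 mm ahead of it and the grasp point (between the pads) lies 159 mm ahead of it; z points along the fingers, y is the direction in which the jaws open and shut (so a half turn about z gives the same grasp; the last joint's range is limited). The gripper opens to 92 mm and grips with 3 to 60 N. Pads are 19 mm wide; open, the fingers measure 130 mm over their backs; the gripper's body (75 mm by 190 mm) begins 47 mm behind the grasp point.
Start: joints at [-1.318, 0.434, 0.025, 1.573, -0.012, 1.134, -0.075], TCP at [0.218, 0.586, 0.405] pointing down, gripper open.
Joint ranges: [-2.62, 2.62], [-0.44, 2.09], [-1.27, 1.32], [0.08, 2.57], [-1.32, 4.46], [0.12, 2], [-2.74, 2.74]. Speed limits (rad/s): [2.22, 2.22, 3.01, 3.01, 3.14, 3.14, 3.14].

INTERFACE

Orientations are given as a rotation vector (axis times angle).
In Python, from cell import arm, get_image, camera_model gives the robot as it stands. The module is installed in compiled form; this text tells all that it offers.
- The arm moves only by the shell command python3 -m pendant 'ROWS' [FORCE]. ROWS is JSON, a list that holds one entry, the list of rows, each a list of 7 numbers: the shift along the tool's x, y, z in mm, then the turn, a rotation vector about the tool's x, y, z in rad, then the closure, from -1 (fully open) to 1 (shut). In form: [[[x, y, z, rx, ry, rz, hand], ...]]. A call has 1 to 20 rows; each row is the pose to reach, as a shift and turn from the pose commanded when the call began, along the tool's axes at that moment; what a row does not reach only later rows make up. A row lasts 1/8 s, in which the tool goes at most 62.5 mm and 10.7 degrees, less where a joint would pass 70% of its speed; a pose out of reach is approached as far as the arm can. A call with a gripper value outside its range is refused whole. The fingers move at their own pace and stop on an object; FORCE is the grip in N (left out, the last holds). Time passes only in rows, so rows that repeat a pose let the fingers close. It gives the time, the measured TCP pose, the force and the opening at its end, in the units of the state.
- arm.observe(): the state, without advancing time (a new reading comes with each control period).
- get_image(name): name is "scene" or "top"; returns the picture (384x512x3 uint8, red, green, blue); there is no depth.
- camera_model(name): a dict with "fx", "fy", "cx", "cy" (pixels), "position" and "orientation" of the camera in the world. Camera axes: x right, y down, z forward; pixel columns grow to the right and rows downward; lengths in m; the calibration is good to about 2 mm. A picture is of the moment at which its call begins. camera_model takes no time and is no camera call.
- arm.sign_off(): hands the job in, once; it reports no verdict.
The state is a dict: "clock": time; "joints": joint angles; "dq": joint speeds; "joint_efforts": joint torques, N m; "position": TCP position; "ee_rot": TCP orientation; "force": force on the tool from outside, world axes, zero at the start; "ft_torque": the same for the moment, N m; "width": opening from 0.0 (shut) to 1.0 (fully open).
Only numpy, scipy, OpenCV 4.12 (cv2) and the standard library are available. Lean on these libraries where they do the work, as an engineer would, in place of code of your own. Each camera call takes 0.05 s, during which the arm holds its last target.

TASK

Put the yellow sharps box upright into the cradle of the metal dock, slide it gently home against the blue stop and let go of it. Then push the red clamp handle over past its dead point and down until it bottoms on its end stop, and press it there for a moment with about 15 N, never over 30 N, so that the rubber pad holds the box. Do not slam the box into the stop (30 N at most), and leave the other things on the trolley where they are.

Things in the scene. Friction and masses are not known exactly. Their poses are not given: they have to be found in the camera images.
- sharps_box: Loose yellow sharps box with a flat red lid, 110 mm long (its x) x 50 mm wide (its y) x 70 mm high, 0.15 to 0.3 kg. Origin at the centre of its underside, z up. Rigid; take it across its 50 mm width from above, by the upper 30 mm. Either end may go to the stop.
- dock: Fixed metal dock. Origin at trolley-top height directly below the middle of the stop's face; x axis: the way the box is slid home; z up. Base plate 8 mm thick, 95 mm wide, x = -130 to 145 mm. Beyond the stop stand the dark cheeks of a horizontal-handle toggle clamp: x = 18 to 98 mm, y to +-23 mm, 96 mm high; the handle pivots between them.
- stop: Blue stop plate of the dock, 60 mm wide, 34 mm high, 8 mm thick. Origin at the foot of its face (the -x face, which the box must touch), 8 mm above the trolley; axes as the dock's. The box is home when its end touches this face, within 2.5 mm.
- handle: Steel clamp handle with the red bar. Origin on its pivot, x towards the bar. Push it with shut fingers to the dock's +x and down, do not grip it. Friction: about 2 N at the bar. From 18 degrees before the dead point the pad loads it, up to about 8 N, falling off at the dead point; left short of it, it springs back; past it, it snaps to its end stop. Force climbs steeply there.
- handle_grip (a point): Centre of the red bar: 60 mm long along the dock's y, 18 mm thick, 110 mm from the pivot. Elevation of the handle above the dock's +x: 97 to 81 degrees at the start, 14 at the dead point, 5 to 11 on the rigid end stop (bar's centre then 94 to 105.5 mm above the trolley: the stop is set differently each time, so feel for it).
- handle_pivot (a point): Fixed pivot point of the handle, at x = 75, y = 0, z = 85 mm in the dock's frame.
- pad: Black rubber pad, 20 mm in diameter, on a sprung spindle of the clamp arm; origin at the centre of its pressing face. Open: the arm stands up, pad about 150 mm above the trolley over dock x = 0 to 25 mm. As the handle is pushed it swings over to -x and down; closed, it presses on the lid at dock x = -37 mm with about 40 N.
- gel_bottle: Red gel bottle, 56 mm in diameter, 130 mm high, origin at the centre of its underside. Leave alone.
- swab_box: White and blue box of swabs, 60 x 100 x 45 mm, origin at the centre of its underside. Leave alone.
- teal_tray: Shallow teal tray, 130 x 200 x 28 mm, with a white capped syringe in it; origin at the centre of its underside. Leave alone.
- cradle (a point): Where the box's origin lies when it is home: dock x = -55, y = 0, z = 8 mm (top of base plate). The cradle around it is open above and at the dock's -x end; two blue side rails, inner faces at y = +-29 mm (4 mm play each side), run from x = -125 to -10 mm, tops 28 mm above the trolley.
There are look-alikes about, which are no part of the job. Of the things that look like the sharps_box, take the one that is farthest from the robot's base at the start.

How it is judged:
On the way, in this order (a step that is already met when the one before it is completed fails the run):
1. the sharps box stands in the cradle against the stop, let go, with the clamp still open (x of sharps_box in the frame of dock between -0.0575 and -0.052 m and y of sharps_box in the frame of dock between -0.006 and 0.006 m and z of sharps_box in the frame of dock below 0.011 m and angle between sharps_box's own z axis and vertical below 0.05 rad and contact force between the fingers and sharps_box below 0.1 N and height (world z) of handle_grip above 0.16 m), for 0.2 s.
2. the handle is over the dead point and pressed on its end stop with more than 10 N, and the pad presses on the box (z of handle_grip in the frame of dock below 0.1075 m and contact force between pad and sharps_box above 20 N and contact force between the fingers and handle above 10 N), for 0.2 s.
At the end, for the whole second after the job is handed in: The sharps box stands upright (within 3 degrees) in the cradle on the base plate, its end within 2.5 mm of the stop, at rest; the handle stays over its dead point at or near its end stop (red bar's centre less than 107.5 mm above the trolley) and the pad presses on the box with more than 20 N (z of handle_grip in the frame of dock below 0.1075 m and contact force between pad and sharps_box above 20 N and x of sharps_box in the frame of dock between -0.0575 and -0.052 m and y of sharps_box in the frame of dock between -0.006 and 0.006 m and z of sharps_box in the frame of dock below 0.011 m and angle between sharps_box's own z axis and vertical below 0.05 rad and linear speed of sharps_box below 0.02 m/s); the robot touches nothing.
It fails at once if the box is pushed into the stop with more than 30 N (contact force between sharps_box and stop above 30 N).
It fails at once if the handle is pushed with more than 30 N (contact force between any of the fingers, the arm and handle above 30 N).
It fails at once if the gel bottle, swab box or teal tray is moved more than 15 mm or the bottle tipped (distance of any of gel_bottle, swab_box, teal_tray from where it was at the start of the episode above 0.015 m or angle between gel_bottle's own z axis and vertical above 0.2 rad).
It also fails if it takes over 70 s, if anything falls off the work surface, if the arm or the gripper's body presses on something with over 40 N, if the wrist force passes 120 N, or if a joint passes its speed limit or range.

## Working session

There is one attempt and no reset: what is moved stays moved. The work goes in short steps, Python scripts to look and compute and a shell command to move; the robot and the scene stay as the last step left them, time stands still between calls to the robot, and variables do not carry over. Pictures are saved under pics/ and viewed, and the job is handed in when it is done.

```bash
mkdir -p pics; python3 - <<'E'
from cell import arm,get_image,camera_model
import cv2
print(arm.observe())
for n in("scene","top"):
    cv2.imwrite(f"pics/{n}0.png",get_image(n)[:,:,::-1]); print(n,camera_model(n))
E
```

```text
{'clock': 0.0, 'joints': array([-1.31761803,  0.43519002,  0.02495964,  1.57410646, -0.01157392,
        1.13400025, -0.07509939]), 'dq': array([-0.00093211,  0.00108439, -0.00167717, -0.00117565,  0.00019404,
        0.00064867, -0.00010678]), 'joint_efforts': array([-2.48930399e-05, -6.67849016e+01,  9.85019803e-01, -3.14475310e+01,
       -6.05491502e-02,  4.26106586e-02,  1.59683386e-04]), 'position': array([0.21764473, 0.58562329, 0.40396147]), 'ee_rot': array([-5.55962711e-01, -3.09188640e+00,  2.44270962e-03]), 'force': array([-0.18058491, -0.06227162,  0.52276116]), 'ft_torque': array([-0.00067816,  0.03505004, -0.04784463]), 'width': 0.9964419675439459}
scene {'fx': 352.674066485363, 'fy': 352.674066485363, 'cx': 259.47033774319414, 'cy': 188.50830236837, 'position': array([ 1.13184116, -0.20666641,  1.10267339]), 'orientation': array([-2.17334373, -1.50599225,  0.42001445])}
top {'fx': 495.26674859694384, 'fy': 495.26674859694384, 'cx': 252.40233467966922, 'cy': 192.6209601496755, 'position': array([0.28774297, 0.02448058, 1.51896376]), 'orientation': array([-2.1619061 ,  2.10663467, -0.21971007])}
```

View pics/scene0.png

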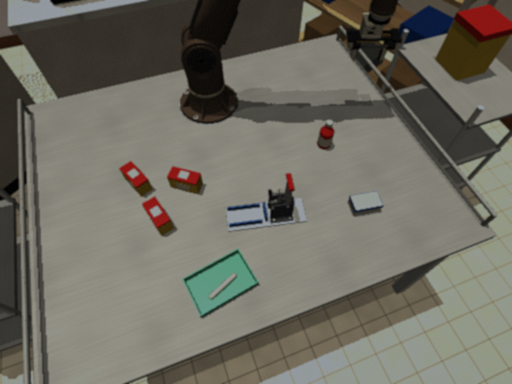

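View pics/top0.png

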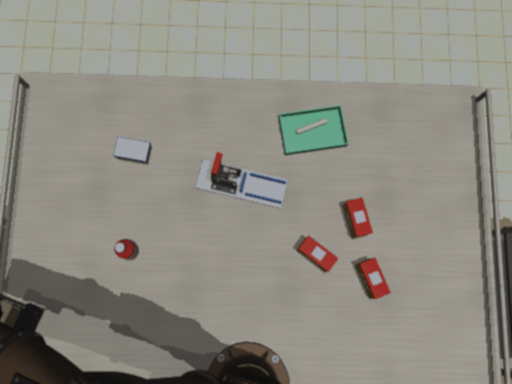

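Candidates for the sharps box (top view): A (358,217), B (318,253), C (374,278). The large yellow bin on the other trolley (scene 475,45) is the wrong size. I'll measure them, with close crops.

```bash
cat > h.py <<'E'
import numpy as np,cv2
from scipy.spatial.transform import Rotation as R
from cell import arm,get_image,camera_model
def ray(n,px):
    c=camera_model(n);d=np.array([(px[0]-c['cx'])/c['fx'],(px[1]-c['cy'])/c['fy'],1.])
    return np.array(c['position']),R.from_rotvec(c['orientation']).apply(d)
def onz(n,px,z):
    p,d=ray(n,px);return p+d*(z-p[2])/d[2]
def proj(n,P):
    c=camera_model(n);q=R.from_rotvec(c['orientation']).inv().apply(np.array(P)-c['position'])
    return np.array([c['cx']+c['fx']*q[0]/q[2],c['cy']+c['fy']*q[1]/q[2]])
def comps(mask,amin):
    cs,_=cv2.findContours(mask.astype(np.uint8),cv2.RETR_EXTERNAL,cv2.CHAIN_APPROX_NONE)
    return [c for c in cs if cv2.contourArea(c)>=amin]
def crop(im,x0,y0,x1,y1,s,fn): cv2.imwrite(fn,cv2.resize(im[y0:y1,x0:x1,::-1],None,fx=s,fy=s,interpolation=cv2.INTER_CUBIC))
def rectz(n,c,z):
    P=np.array([onz(n,p,z)[:2] for p in c[:,0,:].astype(float)])*1000
    (x,y),(w,h),a=cv2.minAreaRect(P.astype(np.float32))
    if w<h:w,h,a=h,w,a+90
    return x,y,w,h,a
E
python3 - <<'E'
from h import *
for n in("top","scene"):
    im=get_image(n);hsv=cv2.cvtColor(im,cv2.COLOR_RGB2HSV);H,S,V=cv2.split(hsv)
    print(n)
    red=((H<6)|(H>172))&(S>150)&(V>80)
    for c in comps(red,40):
        r=rectz(n,c,.07);print('red',c[:,0].mean(0).round(),np.round(r,1),'dist',round(np.hypot(r[0],r[1])))
    blue=(H>100)&(H<125)&(S>110)
    for c in comps(blue,15):
        print('blue',c[:,0].mean(0).round(1),np.round(rectz(n,c,.028),1))
    if n=="top": crop(im,290,190,400,305,6,'pics/boxes.png');crop(im,185,140,300,215,6.5,'pics/dock.png')
    else: crop(im,215,165,315,240,7,'pics/dock_s.png');crop(im,110,150,215,240,7,'pics/boxes_s.png')
E
```

```text
top
red [374. 278.] [ 317.6 -362.3  108.5   48.9   23.4] dist 482
red [125. 249.] [382.1 360.6  49.6  42.9 159.4] dist 525
red [317. 253.] [ 383.3 -197.1  108.    48.5   53.5] dist 431
red [359. 217.] [ 493.8 -320.1  108.3   49.2   15.3] dist 588
red [217. 163.] [645.  105.9  64.2  16.8 168.5] dist 654
scene
red [156. 212.] [ 496.3 -321.1  109.3   48.5   15.1] dist 591
red [290. 182.] [540.4 142.1  64.3  17.3 165.6] dist 559
red [183. 176.] [ 386.7 -198.7  107.3   50.7   54.1] dist 435
red [133. 174.] [ 318.  -363.9  109.2   48.1   23.2] dist 483
red [327. 132.] [378.6 366.2  46.9  44.5  42.2] dist 527
red [486.  19.] [  -8.5 1450.7  214.3  211.8  179.3] dist 1451
blue [245.5 222.6] [617.5 -50.  106.3   7.5  77.5]
blue [243.2 206.3] [555.4 -37.1 105.4   8.4  77.5]
blue [422.8  25.8] [-109.7 1172.2  355.9  188.9  111.5]
```

View pics/boxes.png

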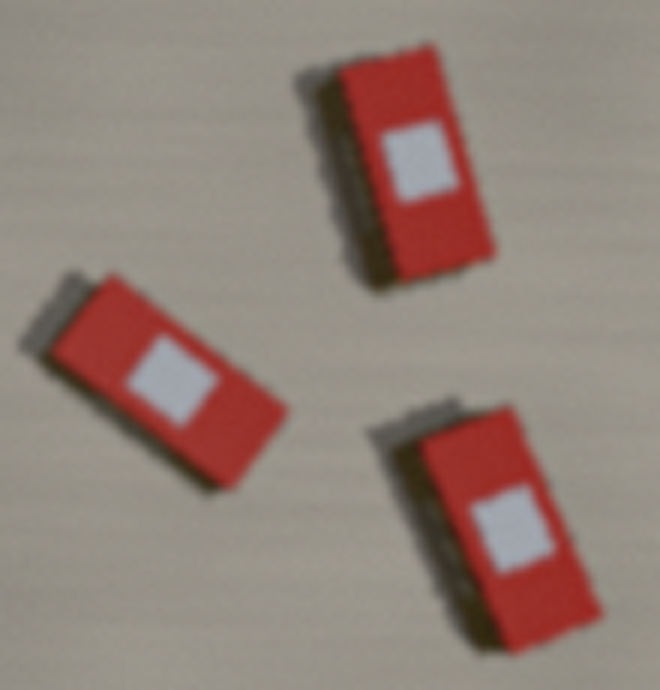

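View pics/boxes_s.png

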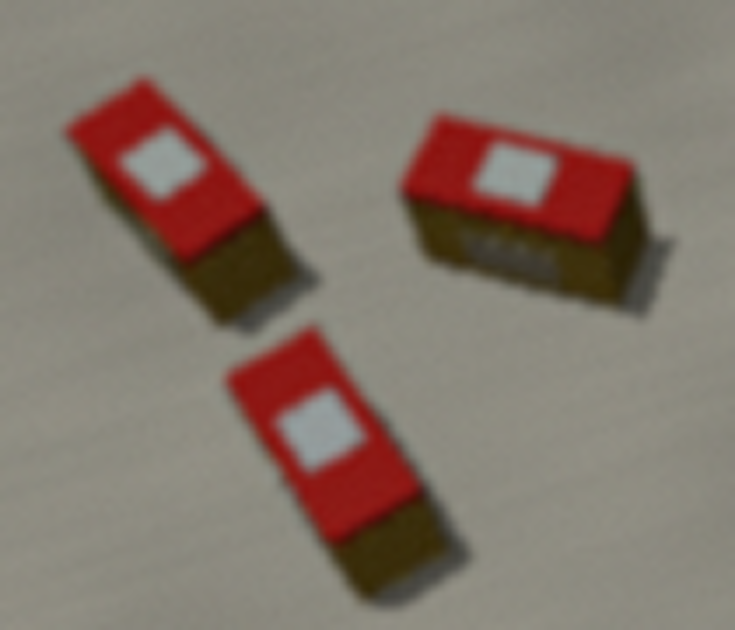

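View pics/dock.png

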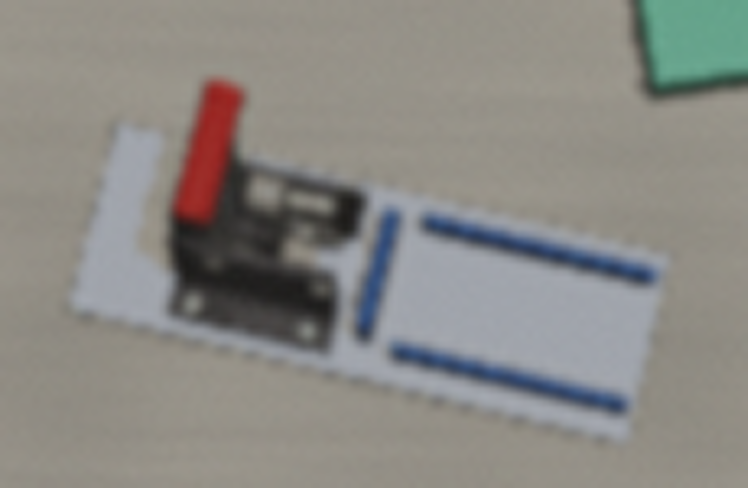

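View pics/dock_s.png

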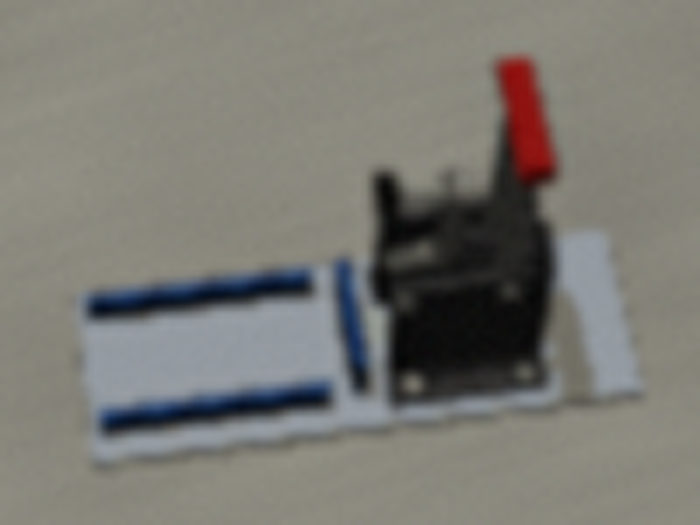

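A is the farthest at 588 mm (B 431, C 482) and both views agree, so I'm taking A: top (358,217), world about (0.495,-0.3205), long axis 15.2°. Now the dock pose, and the bar by two-view triangulation.

```bash
python3 - <<'E'
from h import *
ctr={}
for n,(x0,y0,x1,y1) in {"top":(190,150,295,212),"scene":(220,160,315,236)}.items():
    im=get_image(n);hsv=cv2.cvtColor(im,cv2.COLOR_RGB2HSV);H,S,V=cv2.split(hsv)
    roi=np.zeros(H.shape,bool);roi[y0:y1,x0:x1]=1
    f=im.astype(int)
    blue=(f[:,:,2]-f[:,:,0]>40)&roi
    for c in comps(blue,8): print(n,'blue',np.round(rectz(n,c,.028),1), 'z.042',np.round(rectz(n,c,.042),1))
    plate=((f[:,:,2]-f[:,:,0]>-2))&(V>100)&roi|blue
    cs=comps(plate,150)
    for c in cs: print(n,'plate',np.round(rectz(n,c,.008),1))
    cv2.imwrite(f'pics/pl_{n}.png',cv2.resize((plate*255).astype(np.uint8)[y0:y1,x0:x1],None,fx=5,fy=5))
    red=((H<8)|(H>170))&(S>130)&(V>60)&roi
    c=max(comps(red,20),key=cv2.contourArea);(x,y),wh,a=cv2.minAreaRect(c.astype(np.float32));print(n,'bar px',x,y,wh,a);ctr[n]=(x,y)
(p,d),(q,e)=ray("top",ctr["top"]),ray("scene",ctr["scene"])
s=np.linalg.lstsq(np.c_[d,-e],q-p,rcond=None)[0];a,b=p+s[0]*d,q+s[1]*e
print('bar',(a+b)/2,np.linalg.norm(a-b))
E
```

```text
top blue [551.9 -36.7 107.5   5.8  77.9] z.042 [549.4 -36.2 106.5   5.7  77.9]
top blue [614.3 -50.8 108.4   6.   77.8] z.042 [611.2 -50.1 107.3   6.   77.8]
top blue [601.6  26.9  57.9   6.7 167.8] z.042 [598.7  26.9  57.3   6.6 167.8]
top plate [598.7  30.3 274.   95.2  77.8]
top bar px 216.67649841308594 163.29412841796875 (6.305926322937012, 21.585670471191406) 14.03624439239502
scene blue [615.1 -51.  109.3   8.   77.5] z.042 [621.8 -53.  107.9   7.8  77.5]
scene blue [551.9 -47.2  84.1   5.8  77.3] z.042 [559.4 -49.3  83.    5.7  77.3]
scene blue [592.8  29.1  52.    6.4 166.1] z.042 [599.9  26.   51.4   6.4 166.1]
scene plate [593.5   9.6 233.5 100.5  77.8]
scene bar px 289.5946044921875 181.56756591796875 (17.426292419433594, 5.589565753936768) 80.53767395019531
bar [0.61330294 0.09908117 0.19652975] 0.00019421999648753355
```

View pics/pl_top.png

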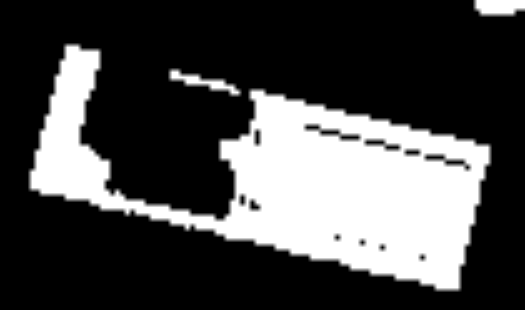

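View pics/pl_scene.png

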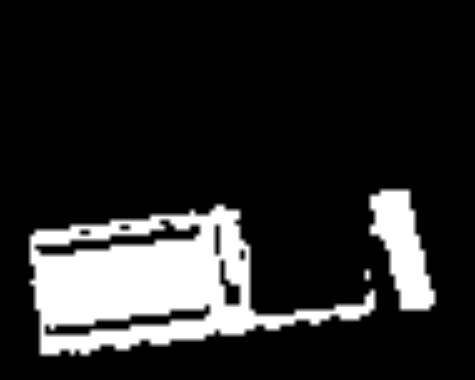

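```bash
cat >> h.py <<'E'
O=np.array([597.5,22.7]);TH=np.deg2rad(77.8);U=np.array([np.cos(TH),np.sin(TH)]);W=np.array([-U[1],U[0]])
def dock(x,y=0): return O+x*U+y*W
def todock(p): d=np.array(p[:2])-O; return np.array([d@U,d@W])
def go(x,y,tcpz,xdeg,verbose=True):
    """target TCP mm with tool down, tool x at heading xdeg; returns shift(mm), turn(rad) in tool axes"""
    s=arm.observe();Rc=R.from_rotvec(s['ee_rot']);a=np.deg2rad(xdeg)
    tx=np.array([np.cos(a),np.sin(a),0]);tz=np.array([0,0,-1.]);Rt=R.from_matrix(np.c_[tx,np.cross(tz,tx),tz])
    sh=Rc.inv().apply(np.array([x,y,tcpz])-s['position']*1000);rv=(Rc.inv()*Rt).as_rotvec()
    print('shift',sh.round(1),'turn',rv.round(4));return sh,rv
def st():
    s=arm.observe();M=R.from_rotvec(s['ee_rot']).as_matrix();p=s['position']*1000
    print('t',round(s['clock'],2),'pos',p.round(1),'xhead',np.rad2deg(np.arctan2(M[1,0],M[0,0])).round(2),'tilt',np.rad2deg(np.arccos(-M[2,2])).round(2),'F',s['force'].round(2),'w',round(s['width'],3),'j7',s['joints'][6].round(2),'dock',todock(p).round(1))
E
python3 -c "
from h import *
st();go(483.4,-323.7,300,15.2);go(483.4,-323.7,300,195.2)"
```

```text
t 0.3 pos [217.7 585.8 404.5] xhead 159.61 tilt 0.03 F [-0.72 -0.01 -0.51] w 1.003 j7 -0.08 dock [470.1 490.2]
shift [-565.9 -759.8  104.9] turn [-1.0000e-04  7.0000e-04  2.5204e+00]
shift [-565.9 -759.8  104.9] turn [-5.000e-04 -1.000e-04 -6.212e-01]
```

```bash
python3 -m pendant '[[[-160,-215,0,0,0,0.7,-1],[-160,-215,0,0,0,0.7,-1],[-160,-215,0,0,0,0.7,-1],[-160,-215,0,0,0,0.7,-1],[-400,-540,40,0,0,1.8,-1],[-400,-540,40,0,0,1.8,-1],[-400,-540,40,0,0,1.8,-1],[-400,-540,40,0,0,1.8,-1],[-400,-540,40,0,0,1.8,-1],[-400,-540,40,0,0,1.8,-1],[-566,-760,105,0,0,2.52,-1],[-566,-760,105,0,0,2.52,-1],[-566,-760,105,0,0,2.52,-1],[-566,-760,105,0,0,2.52,-1],[-566,-760,105,0,0,2.52,-1],[-566,-760,105,0,0,2.52,-1],[-566,-760,105,0,0,2.52,-1],[-566,-760,105,0,0,2.52,-1]]]'
python3 -c "
from h import *
st();go(483.4,-323.7,216,15.2)"
```

```text
clock: 2.55
position: [0.4835, -0.3228, 0.2997]
ee_rot: [-3.113, -0.417, 0.0]
force: [0.0, 0.7, 0.4]
width: 1.003
t 2.55 pos [ 483.5 -322.8  299.7] xhead 15.27 tilt 0.06 F [0.02 0.66 0.39] w 1.003 j7 -0.32 dock [-361.8   38.4]
shift [-0.3  0.9 83.7] turn [-0.001  -0.0001  0.0012]
```

```bash
python3 -m pendant '[[[0,1,40,0,0,0,-1],[0,1,75,0,0,0,-1],[0,1,84,0,0,0,-1],[0,1,84,0,0,0,-1],[0,1,84,0,0,0,1],[0,1,84,0,0,0,1],[0,1,84,0,0,0,1],[0,1,84,0,0,0,1],[0,1,84,0,0,0,1],[0,1,84,0,0,0,1],[0,1,84,0,0,0,1],[0,1,84,0,0,0,1]]]' 25
python3 -c "
from h import *
st()"
```

```text
clock: 4.05
position: [0.4837, -0.3246, 0.2158]
ee_rot: [-3.114, -0.416, -0.0]
force: [-0.6, 1.8, 4.0]
width: 0.541
t 4.05 pos [ 483.7 -324.6  215.8] xhead 15.22 tilt 0.02 F [-0.59  1.76  4.02] w 0.541 j7 -0.24 dock [-363.5   37.8]
```

```bash
python3 -m pendant '[[[0,0,-30,0,0,0,1],[0,0,-70,0,0,0,1],[0,0,-80,0,0,0,1],[0,0,-80,0,0,0,1]]]'
python3 -c "
from h import *
st();p=dock(-100);go(p[0],p[1],300,77.8)
for n in ('top','scene'):
    im=get_image(n);q=proj(n,[.495,-.3206,.15]).astype(int);x0=max(q[0]-60,0);crop(im,x0,q[1]-50,x0+120,q[1]+50,6,f'pics/l_{n}.png')
"
```

```text
clock: 4.55
position: [0.4838, -0.3245, 0.2955]
ee_rot: [3.114, 0.417, 0.001]
force: [0.2, -0.4, -2.5]
width: 0.541
t 4.55 pos [ 483.8 -324.5  295.5] xhead 15.24 tilt 0.03 F [ 0.19 -0.43 -2.51] w 0.541 j7 -0.32 dock [-363.4   37.8]
shift [ 154.9 -216.3   -4.5] turn [ 4.0000e-04 -4.0000e-04 -1.0918e+00]
```

View pics/l_scene.png

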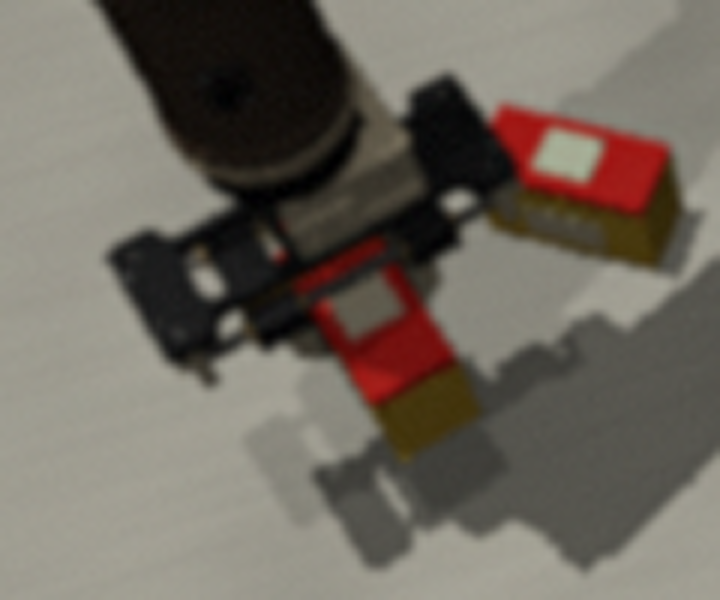

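View pics/l_top.png

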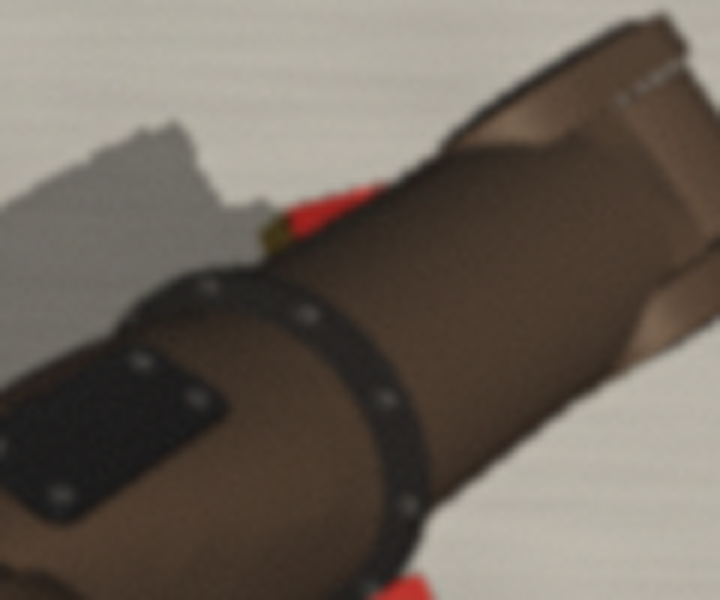

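The box is held level (scene crop: yellow end about (435,410), lid in the jaws). Moving on to above the cradle.

```bash
python3 -m pendant '[[[30,-40,-4,0,0,-0.18,1],[60,-80,-4,0,0,-0.36,1],[90,-120,-4,0,0,-0.55,1],[120,-165,-4,0,0,-0.73,1],[145,-205,-4,0,0,-0.91,1],[155,-216,-4,0,0,-1.09,1],[155,-216,-4,0,0,-1.09,1],[155,-216,-4,0,0,-1.092,1]]]'
python3 -c "
from h import *
st();p=dock(-95);go(p[0],p[1],250,77.8);go(p[0],p[1],225,77.8)
im=get_image('scene');q=proj('scene',[.585,-.04,.1]).astype(int);crop(im,q[0]-60,q[1]-50,q[0]+60,q[1]+50,6,'pics/d1.png')
"
```

```text
clock: 5.65
position: [0.5759, -0.0769, 0.299]
ee_rot: [-2.45, -1.965, 0.002]
force: [-0.7, -0.5, -2.3]
width: 0.543
t 5.65 pos [575.9 -76.9 299. ] xhead 77.47 tilt 0.09 F [-0.66 -0.46 -2.28] w 0.543 j7 0.11 dock [-1.019e+02  1.000e-01]
shift [ 7.   0.1 49. ] turn [-0.0013  0.0009 -0.0057]
shift [ 7.   0.1 74. ] turn [-0.0013  0.0009 -0.0057]
```

View pics/d1.png

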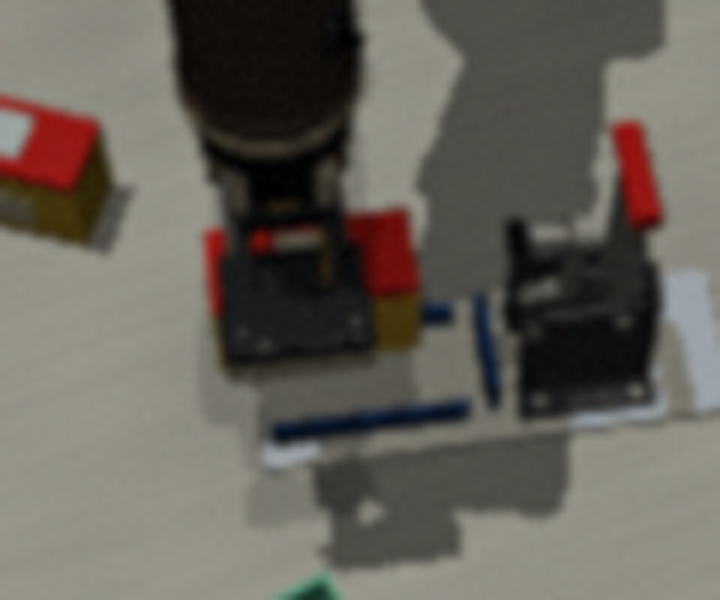

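```bash
python3 -m pendant '[[[3,0,20,0,0,-0.006,1],[7,0,40,0,0,-0.006,1],[7,0,48,0,0,-0.006,1],[7,0,55,0,0,-0.006,1],[7,0,60,0,0,-0.006,1],[7,0,63,0,0,-0.006,1],[7,0,63,0,0,-0.006,1]]]'
python3 -c "
from h import *
st()
im=get_image('scene');q=proj('scene',[.585,-.04,.05]).astype(int);crop(im,q[0]-60,q[1]-50,q[0]+60,q[1]+50,6,'pics/d2.png')
"
```

```text
clock: 6.58
position: [0.5781, -0.0688, 0.2368]
ee_rot: [2.439, 1.98, 0.0]
force: [-0.1, -1.6, -1.9]
width: 0.542
t 6.58 pos [578.1 -68.8 236.8] xhead 78.13 tilt 0.0 F [-0.11 -1.58 -1.85] w 0.542 j7 0.15 dock [-93.5  -0.3]
```

View pics/d2.png

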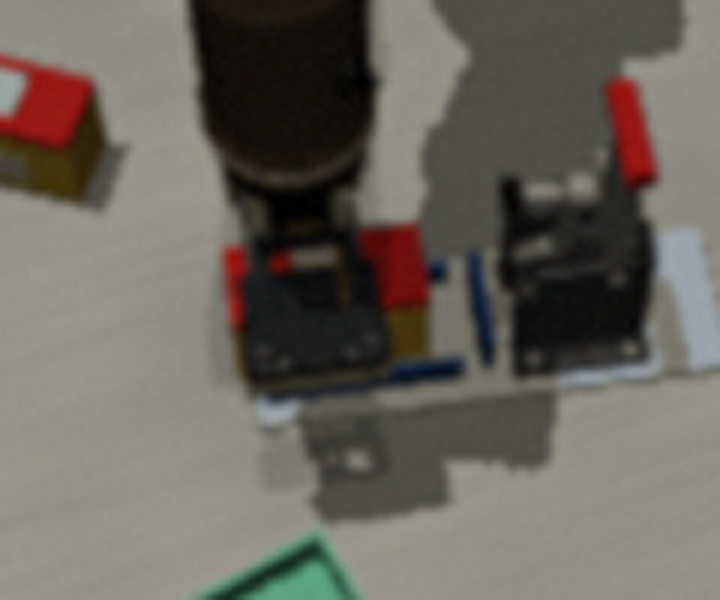

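Box is between the rails (near rail visible at (430,370)), no contact force. Lowering to the plate.

```bash
python3 -m pendant '[[[0,0,6,0,0,0,1],[0,0,10,0,0,0,1],[0,0,11,0,0,0,1],[0,0,12,0,0,0,1],[0,0,12,0,0,0,1]]]'
python3 -c "
from h import *
st()"
```

```text
clock: 7.25
position: [0.5781, -0.0688, 0.2247]
ee_rot: [-2.439, -1.98, -0.0]
force: [-0.4, 0.5, -1.8]
width: 0.543
t 7.25 pos [578.1 -68.8 224.7] xhead 78.13 tilt 0.0 F [-0.38  0.53 -1.76] w 0.543 j7 0.16 dock [-93.5  -0.3]
```

```bash
python3 -m pendant '[[[3,0,0.5,0,0,0,1],[6,0,0.5,0,0,0,1],[9,0,0.5,0,0,0,1],[12,0,0.5,0,0,0,1],[15,0,0.5,0,0,0,1],[18,0,0.5,0,0,0,1],[20,0,0.5,0,0,0,1],[22,0,0.5,0,0,0,1],[22,0,0.5,0,0,0,1]]]'
python3 -c "
from h import *
st()
im=get_image('scene');q=proj('scene',[.585,-.02,.05]).astype(int);crop(im,q[0]-50,q[1]-40,q[0]+50,q[1]+40,8,'pics/d3.png')
"
```

```text
clock: 8.38
position: [0.5826, -0.047, 0.2242]
ee_rot: [-2.439, -1.98, -0.0]
force: [-1.1, -0.4, -1.4]
width: 0.54
t 8.38 pos [582.6 -47.  224.2] xhead 78.15 tilt 0.0 F [-1.09 -0.43 -1.35] w 0.54 j7 0.13 dock [-71.3  -0.2]
```

View pics/d3.png

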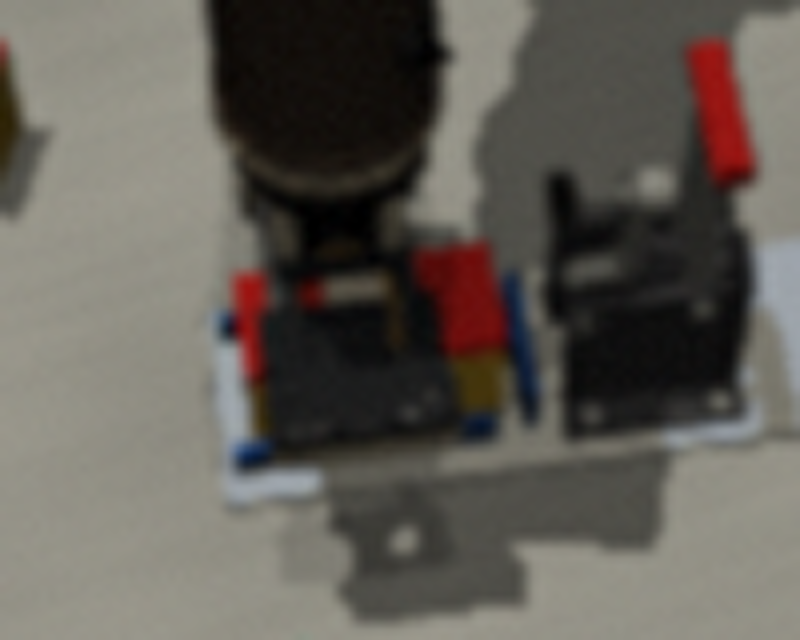

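```bash
python3 -m pendant '[[[0.5,0,0,0,0,0,1],[1,0,0,0,0,0,1],[1.5,0,0,0,0,0,1],[2,0,0,0,0,0,1],[2,0,0,0,0,0,1]]]' 10; python3 -c "
from h import *
st()"
python3 -m pendant '[[[0.5,0,0,0,0,0,1],[1,0,0,0,0,0,1],[1,0,0,0,0,0,1]]]';python3 -c "
from h import *
st()"
python3 -m pendant '[[[0.5,0,0,0,0,0,1],[1,0,0,0,0,0,1],[1,0,0,0,0,0,1]]]';python3 -c "
from h import *
st()"
```

```text
clock: 9.05
position: [0.583, -0.0452, 0.2242]
ee_rot: [2.439, 1.98, 0.0]
force: [0.8, -0.3, -1.8]
width: 0.541
t 9.05 pos [583.  -45.2 224.2] xhead 78.14 tilt 0.0 F [ 0.79 -0.29 -1.81] w 0.541 j7 0.12 dock [-69.4  -0.2]
clock: 9.43
position: [0.5832, -0.0442, 0.2242]
ee_rot: [2.439, 1.98, 0.0]
force: [0.3, -0.4, -1.9]
width: 0.542
t 9.43 pos [583.2 -44.2 224.2] xhead 78.14 tilt 0.01 F [ 0.26 -0.42 -1.92] w 0.542 j7 0.12 dock [-68.4  -0.2]
clock: 9.8
position: [0.5834, -0.0432, 0.2242]
ee_rot: [-2.439, -1.98, -0.0]
force: [-1.1, 0.1, -2.5]
width: 0.545
t 9.8 pos [583.4 -43.2 224.2] xhead 78.14 tilt 0.01 F [-1.13  0.1  -2.53] w 0.545 j7 0.12 dock [-67.4  -0.2]
```

```bash

python3 -m pendant '[[[0.5,0,0,0,0,0,1],[0.5,0,0,0,0,0,1]]]'|grep -E "pos|for"
python3 -m pendant '[[[0.5,0,0,0,0,0,1],[0.5,0,0,0,0,0,1]]]'|grep -E "pos|for"
python3 -m pendant '[[[0.5,0,0,0,0,0,1],[0.5,0,0,0,0,0,1]]]'|grep -E "pos|for"
python3 -m pendant '[[[0.5,0,0,0,0,0,1],[0.5,0,0,0,0,0,1]]]'|grep -E "pos|for"
```

```text
position: [0.5835, -0.0427, 0.2242]
force: [-0.7, 0.1, -1.8]
position: [0.5836, -0.0422, 0.2242]
force: [-0.2, 0.7, -2.4]
position: [0.5837, -0.0418, 0.2242]
force: [-0.5, -0.0, -1.5]
position: [0.5838, -0.0412, 0.2242]
force: [0.8, -0.1, -2.6]
```

```bash

for i in 1 2 3; do python3 -m pendant '[[[0.5,0,0,0,0,0,1],[0.5,0,0,0,0,0,1]]]'|grep -E "pos|for"; done
python3 -c "
from h import *
st()
im=get_image('scene');q=proj('scene',[.585,-.0,.05]).astype(int);crop(im,q[0]-40,q[1]-30,q[0]+40,q[1]+30,10,'pics/d4.png')
"
```

```text
position: [0.5839, -0.041, 0.2243]
force: [-0.6, -0.4, -1.6]
position: [0.5839, -0.0408, 0.2243]
force: [-1.7, -2.5, -0.4]
position: [0.5839, -0.0407, 0.2243]
force: [-2.7, -4.4, 0.5]
t 11.55 pos [583.9 -40.7 224.3] xhead 78.09 tilt 0.05 F [-2.66 -4.39  0.53] w 0.543 j7 0.11 dock [-64.8  -0.1]
```

View pics/d4.png

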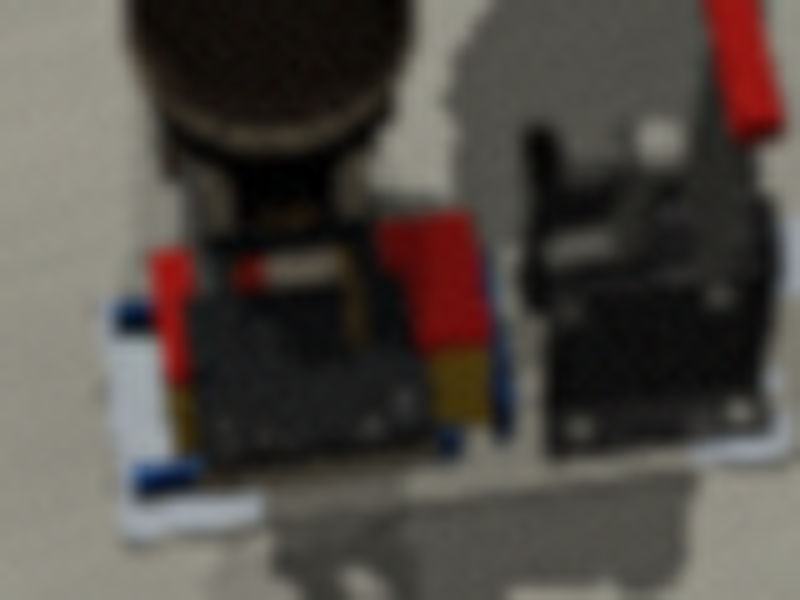

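Contact with the stop: the box stalls at about 5 N. Letting go.

```bash
python3 -m pendant '[[[0,0,0,0,0,0,0.2],[0,0,0,0,0,0,-0.2],[0,0,0,0,0,0,-0.6],[0,0,0,0,0,0,-1],[0,0,0,0,0,0,-1],[0,0,0,0,0,0,-1]]]'
python3 -m pendant '[[[0,0,-30,0,0,0,-1],[0,0,-80,0,0,0,-1],[-40,0,-130,0,0,0,-1],[-80,0,-130,0,0,0,-1],[-120,0,-130,0,0,0,-1],[-170,0,-130,0,0,0,-1],[-170,0,-130,0,0,0,-1]]]'
python3 -c "
from h import *
st()
im=get_image('scene');q=proj('scene',[.59,.0,.05]).astype(int);crop(im,q[0]-60,q[1]-40,q[0]+60,q[1]+40,6.5,'pics/e1.png')
im=get_image('top');q=proj('top',[.59,.0,.05]).astype(int);crop(im,q[0]-60,q[1]-40,q[0]+60,q[1]+40,6.5,'pics/e2.png')
hsv=cv2.cvtColor(im,cv2.COLOR_RGB2HSV);H,S,V=cv2.split(hsv)
red=((H<6)|(H>172))&(S>150)&(V>80)
for c in comps(red,40):
    r=rectz('top',c,.078);print(c[:,0].mean(0).round(),np.round(r,1),todock(r[:2]))
"
```

```text
clock: 12.35
position: [0.5842, -0.0398, 0.2243]
ee_rot: [-2.439, -1.98, -0.0]
force: [-0.1, 1.1, -0.3]
width: 0.972
clock: 13.22
position: [0.5474, -0.211, 0.3548]
ee_rot: [2.445, 1.97, -0.002]
force: [1.2, 0.1, -0.5]
width: 0.999
t 13.22 pos [ 547.4 -211.   354.8] xhead 77.72 tilt 0.14 F [ 1.24  0.07 -0.48] w 0.999 j7 0.33 dock [-239.    -0.4]
[374. 278.] [ 317.4 -360.1  107.9   48.1   23.4] [-433.38045416  192.90983639]
[125. 249.] [381.5 358.8  49.3  42.7 159.4] [282.83997837 282.10901655]
[262. 184.] [583.8 -30.4 108.9  48.1  78.8] [-54.78851592   2.19934245]
[217. 163.] [642.5 105.4  64.7  16.9 166.6] [ 90.32523495 -26.50576428]
```

View pics/e1.png

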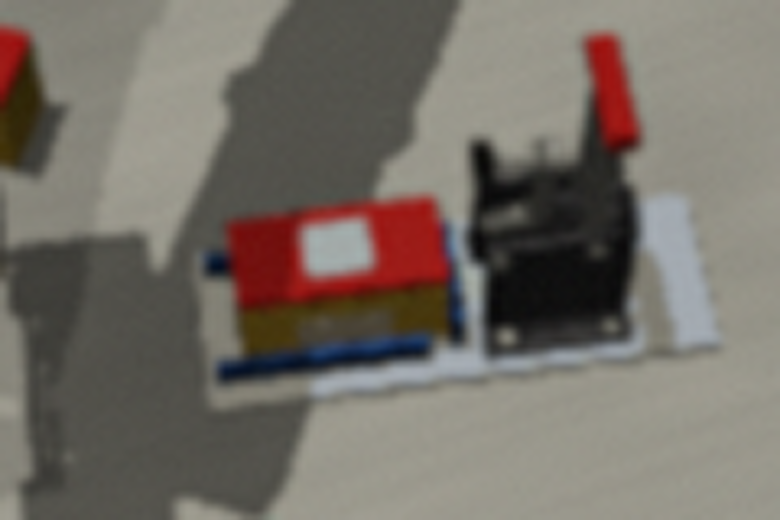

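View pics/e2.png

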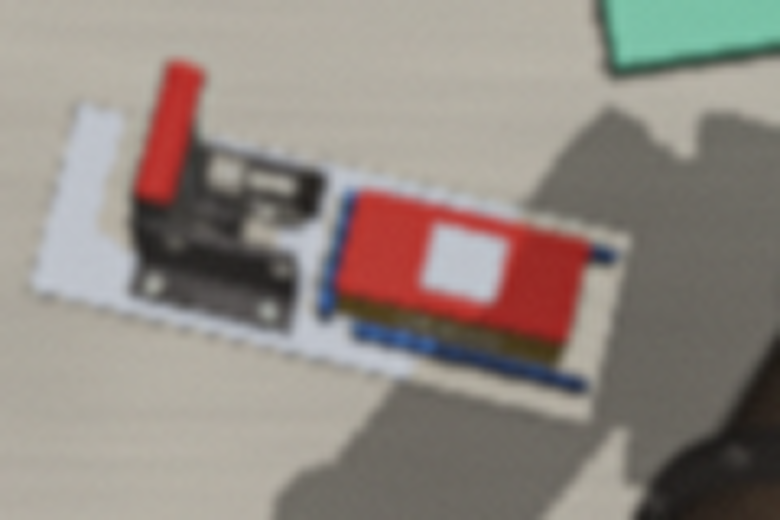

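Box stands upright against the stop, let go, clamp open (lid centre at dock (-54.8, 2.2) by my estimate). Next: shut the fingers and go behind the bar.

```bash
python3 -m pendant '[[[10,0,-30,0,0,0,1],[50,0,-50,0,0,0,1],[100,0,-50,0,0,0,1],[150,0,-50,0,0,0,1],[200,0,-50,0,0,0,1],[240,0,-50,0,0,0,1],[264,0,-40,0,0,0,1],[264,0,-40,0,0,0,1]]]'
python3 -c "
from h import *
st();p=dock(40,0.5);go(p[0],p[1],368,77.8)
im=get_image('scene');q=proj('scene',[.61,.05,.15]).astype(int);crop(im,q[0]-60,q[1]-60,q[0]+60,q[1]+40,6,'pics/f1.png')
"
```

```text
clock: 14.32
position: [0.6031, 0.0548, 0.3926]
ee_rot: [-2.434, -1.984, 0.003]
force: [-0.5, -0.9, -0.4]
width: 0.182
t 14.32 pos [603.1  54.8 392.6] xhead 78.38 tilt 0.13 F [-0.55 -0.95 -0.4 ] w 0.182 j7 -0.16 dock [32.6  1.3]
shift [ 7.4  0.9 24.6] turn [-0.0023  0.0003  0.0101]
```

View pics/f1.png

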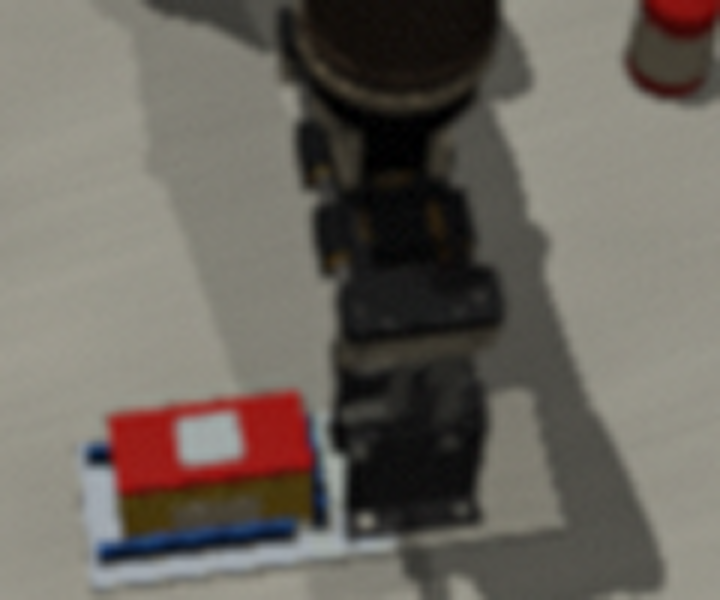

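```bash
python3 -m pendant '[[[5,1,10,0,0,0.01,1],[8,1,20,0,0,0.01,1],[8,1,25,0,0,0.01,1],[8,1,25,0,0,0.01,1],[8,1,25,0,0,0.01,1]]]'
python3 -c "
from h import *
st();p=dock(45,0.5);go(p[0],p[1],368,77.8)"
```

```text
clock: 15.0
position: [0.6062, 0.0595, 0.3695]
ee_rot: [2.449, 1.967, 0.001]
force: [0.2, 0.5, 1.3]
width: 0.004
t 15.0 pos [606.2  59.5 369.5] xhead 77.54 tilt 0.02 F [0.21 0.45 1.32] w 0.004 j7 -0.16 dock [37.8 -0.7]
shift [ 7.2 -1.2  1.5] turn [ 0.0004 -0.0001 -0.0045]
```

```bash
python3 -m pendant '[[[6,-1,2,0,0,-0.004,1],[12,-1,2,0,0,-0.004,1],[17,-1,2,0,0,-0.004,1],[22,-1,2,0,0,-0.004,1],[27,-1,2,0,0,-0.004,1],[32,-1,2,0,0,-0.004,1],[37,-1,1,0,0,-0.004,1],[42,-1,1,0,0,-0.004,1],[47,-1,1,0,0,-0.004,1],[52,-1,1,0,0,-0.004,1],[58,-1,1,0,0,-0.004,1],[58,-1,1,0,0,-0.004,1]]]'
python3 -c "
from h import *
st()
im=get_image('scene');q=proj('scene',[.61,.08,.15]).astype(int);crop(im,q[0]-60,q[1]-60,q[0]+60,q[1]+40,6,'pics/f2.png')
"
```

```text
clock: 16.5
position: [0.6178, 0.1176, 0.3683]
ee_rot: [-2.444, -1.974, -0.001]
force: [0.0, -0.2, -0.4]
width: 0.003
t 16.5 pos [617.8 117.6 368.3] xhead 77.86 tilt 0.05 F [ 0.   -0.16 -0.41] w 0.003 j7 -0.25 dock [97.   0.2]
```

View pics/f2.png

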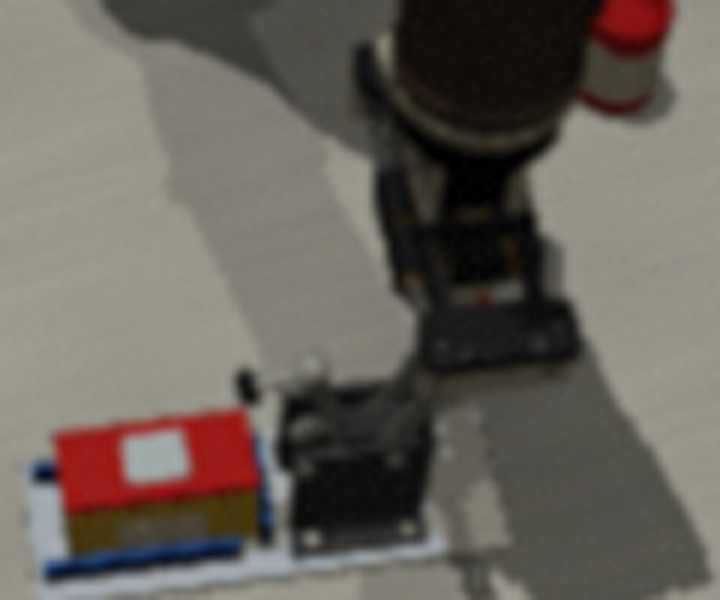

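```bash
python3 -m pendant '[[[6,0,1.5,0,0,0,1],[12,0,3.5,0,0,0,1],[18,0,5.5,0,0,0,1],[24,0,8.5,0,0,0,1],[30,0,11.5,0,0,0,1],[35,0,14.5,0,0,0,1],[39,0,17.5,0,0,0,1],[43,0,20.5,0,0,0,1],[47,0,23.5,0,0,0,1],[50.5,0,26.5,0,0,0,1],[54,0,30,0,0,0,1],[57.5,0,33.5,0,0,0,1],[57.5,0,33.5,0,0,0,1]]]'
python3 -c "
from h import *
st()
im=get_image('scene');q=proj('scene',[.61,.08,.15]).astype(int);crop(im,q[0]-60,q[1]-60,q[0]+60,q[1]+40,6,'pics/f3.png')
"
```

```text
clock: 18.18
position: [0.6297, 0.1732, 0.3343]
ee_rot: [-2.444, -1.973, 0.001]
force: [0.2, -0.5, 0.5]
width: 0.008
t 18.18 pos [629.7 173.2 334.3] xhead 77.82 tilt 0.03 F [ 0.21 -0.46  0.51] w 0.008 j7 -0.31 dock [153.9   0.4]
```

View pics/f3.png

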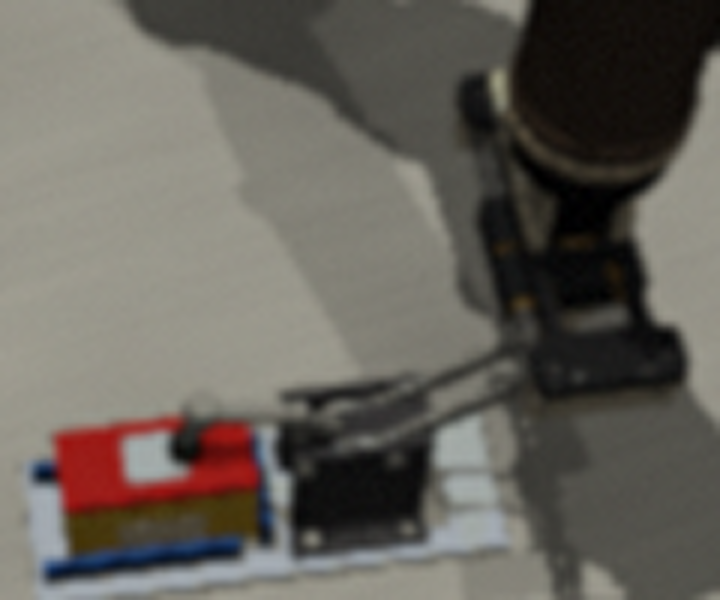

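```bash
python3 -m pendant '[[[3,0,3,0,0,0,1],[7,0,7,0,0,0,1],[9,0,10,0,0,0,1],[11,0,12.5,0,0,0,1],[13,0,15,0,0,0,1],[13,0,15,0,0,0,1]]]'|grep -E 'pos|for'
python3 -m pendant '[[[1,0,2,0,0,0,1],[3,0,4,0,0,0,1],[4,0,6,0,0,0,1],[5.5,0,8.5,0,0,0,1],[5.5,0,8.5,0,0,0,1]]]'|grep -E 'pos|for'
python3 -c "
from h import *
st()
im=get_image('scene');q=proj('scene',[.61,.08,.15]).astype(int);crop(im,q[0]-60,q[1]-60,q[0]+60,q[1]+40,6,'pics/f4.png')
"
```

```text
position: [0.6326, 0.1848, 0.3199]
force: [-1.1, -4.0, 3.9]
position: [0.6337, 0.1897, 0.3113]
force: [-1.7, -4.7, 4.3]
t 19.6 pos [633.7 189.7 311.3] xhead 77.72 tilt 0.08 F [-1.66 -4.71  4.26] w 0.01 j7 -0.32 dock [ 1.709e+02 -1.000e-01]
```

View pics/f4.png

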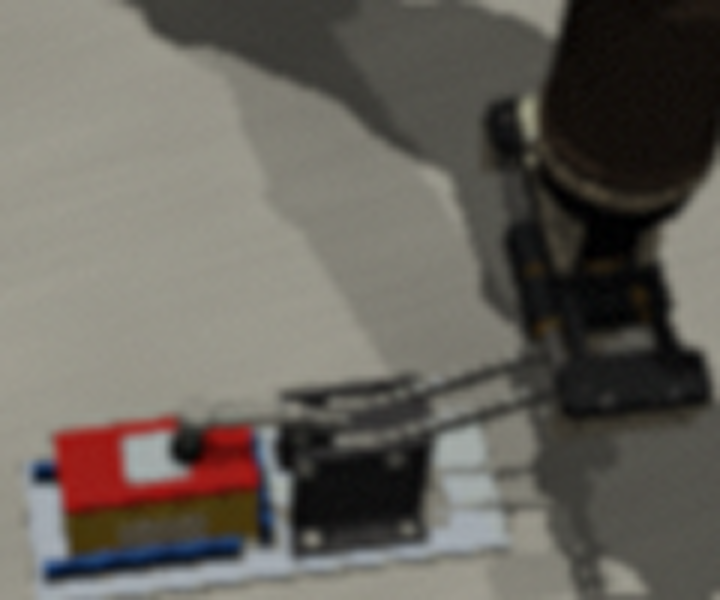

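```bash
python3 -m pendant '[[[1,0,2.5,0,0,0,1],[2.5,0,5,0,0,0,1],[4,0,8,0,0,0,1],[4,0,8,0,0,0,1]]]'|grep -E 'pos|for'
python3 -m pendant '[[[1,0,2,0,0,0,1],[2,0,4,0,0,0,1],[2,0,4,0,0,0,1]]]'|grep -E 'pos|for'
python3 -m pendant '[[[1,0,2,0,0,0,1],[1,0,2,0,0,0,1]]]'|grep -E 'pos|for'
python3 -c "
from h import *
st()
im=get_image('scene');q=proj('scene',[.61,.08,.15]).astype(int);crop(im,q[0]-60,q[1]-60,q[0]+60,q[1]+40,6,'pics/f5.png')
"
```

```text
position: [0.6347, 0.1946, 0.3032]
force: [1.0, -1.5, 2.1]
position: [0.635, 0.1972, 0.299]
force: [0.4, -1.1, 1.4]
position: [0.635, 0.1982, 0.2969]
force: [0.3, -0.5, 0.6]
t 20.77 pos [635.  198.2 296.9] xhead 77.82 tilt 0.03 F [ 0.33 -0.54  0.56] w 0.01 j7 -0.33 dock [179.5   0.4]
```

View pics/f5.png

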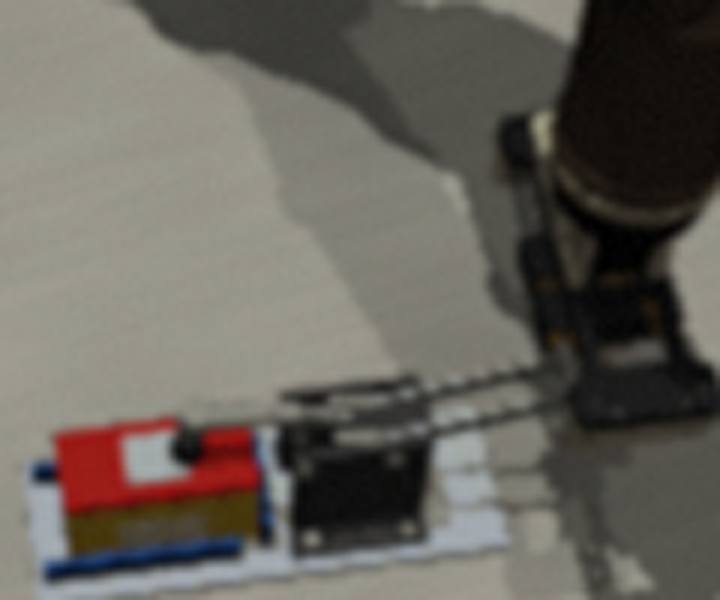

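The load has dropped away, so the handle is over its dead point. Centre over the bar and feel downwards.

```bash
python3 -m pendant '[[[3,0,0,0,0,0,1],[7,0,0,0,0,0,1],[7,0,0,0,0,0,1]]]'|grep -E 'pos|for'
for i in 1 2 3 4; do python3 -m pendant '[[[0,0,0.5,0,0,0,1],[0,0,1,0,0,0,1],[0,0,1,0,0,0,1]]]'|grep -E 'pos|for';done
```

```text
position: [0.6365, 0.2055, 0.2971]
force: [-0.2, 0.2, 0.8]
position: [0.6366, 0.2048, 0.2965]
force: [-0.4, 1.9, 2.6]
position: [0.6367, 0.2046, 0.2952]
force: [0.2, 1.6, 2.3]
position: [0.6366, 0.2043, 0.2941]
force: [0.2, 0.9, 0.9]
position: [0.6365, 0.2044, 0.293]
force: [0.0, 0.5, -0.8]
```

```bash

for i in 1 2 3 4; do python3 -m pendant '[[[0,0,0.5,0,0,0,1],[0,0,1,0,0,0,1],[0,0,1,0,0,0,1]]]'|grep -E 'pos|for';done
```

```text
position: [0.6366, 0.2045, 0.2921]
force: [-0.3, 0.0, -0.5]
position: [0.6366, 0.2046, 0.2912]
force: [-0.0, -0.2, 0.8]
position: [0.6366, 0.2046, 0.2902]
force: [-0.1, 0.7, -0.0]
position: [0.6366, 0.2045, 0.2892]
force: [-0.1, -0.4, -0.1]
```

```bash

for i in 1 2 3 4; do python3 -m pendant '[[[0,0,0.5,0,0,0,1],[0,0,0.5,0,0,0,1]]]'|grep -E 'pos|for';done
```

```text
position: [0.6366, 0.2046, 0.2887]
force: [-0.4, -0.6, -0.4]
position: [0.6366, 0.2046, 0.2882]
force: [0.8, 0.4, -0.5]
position: [0.6366, 0.2046, 0.2877]
force: [0.1, -0.1, 0.1]
position: [0.6366, 0.2046, 0.2872]
force: [0.8, -0.3, -0.4]
```

```bash

for i in 1 2 ; do python3 -m pendant '[[[0,0,0.5,0,0,0,1],[0,0,0.5,0,0,0,1]]]'|grep -E 'pos|for';done
```

```text
position: [0.6367, 0.2045, 0.287]
force: [-1.5, -0.5, 2.3]
position: [0.6367, 0.2046, 0.2868]
force: [-1.8, 0.1, 6.5]
```

```bash
python3 -m pendant '[[[0,0,0.5,0,0,0,1],[0,0,0.5,0,0,0,1]]]'|grep -E 'pos|for';
```

```text
position: [0.6367, 0.2045, 0.2867]
force: [-2.7, -0.4, 10.0]
```

```bash
python3 -m pendant '[[[0,0,0.3,0,0,0,1],[0,0,0.3,0,0,0,1]]]'|grep -E 'pos|for';
```

```text
position: [0.6367, 0.2045, 0.2866]
force: [-4.0, -0.9, 10.7]
```

```bash
python3 -m pendant '[[[0,0,0.4,0,0,0,1],[0,0,0.4,0,0,0,1]]]'|grep -E 'pos|for';
```

```text
position: [0.6367, 0.2045, 0.2865]
force: [-4.6, -1.1, 13.7]
```

```bash
python3 -m pendant '[[[0,0,0.2,0,0,0,1],[0,0,0.2,0,0,0,1],[0,0,0.2,0,0,0,1],[0,0,0.2,0,0,0,1]]]'|grep -E 'pos|for|clo';
```

```text
clock: 26.95
position: [0.6367, 0.2045, 0.2864]
force: [-5.4, -1.0, 14.9]
```

Pressed at ~15 N. Hold a little longer, then lift off.

```bash
python3 -m pendant '[[[0,0,0,0,0,0,1],[0,0,0,0,0,0,1],[0,0,0,0,0,0,1]]]'|grep -E 'pos|for|clo';
python3 -m pendant '[[[0,0,-2,0,0,0,1],[0,0,-10,0,0,0,1],[0,0,-50,0,0,0,1],[0,0,-100,0,0,0,1],[0,100,-120,0,0,0,1],[0,150,-120,0,0,0,1],[0,200,-120,0,0,0,1],[0,200,-120,0,0,0,1]]]'
python3 -c "
from h import *
st();ct={}
for n in ('scene','top'):
    im=get_image(n);q=proj(n,[.61,.04,.05]).astype(int);crop(im,q[0]-60,q[1]-45,q[0]+60,q[1]+45,6.5,f'pics/g_{n}.png')
    H,S,V=cv2.split(cv2.cvtColor(im,cv2.COLOR_RGB2HSV));red=((H<6)|(H>172))&(S>150)&(V>70)
    for c in comps(red,40):
        r=rectz(n,c,.078);x=c[:,0].mean(0);print(n,x.round(),np.round(r,1),todock(r[:2]).round(1))
    q=proj(n,[.637,.203,.1]);c=min(comps(red,40),key=lambda c:np.hypot(*(c[:,0].mean(0)-q)));ct[n]=cv2.minAreaRect(c)[0]
(p,d),(q,e)=ray('top',ct['top']),ray('scene',ct['scene'])
s=np.linalg.lstsq(np.c_[d,-e],q-p,rcond=None)[0];a,b=p+s[0]*d,q+s[1]*e
print('bar',(a+b)/2,np.linalg.norm(a-b),todock((a+b)/2*1000))
"
```

```text
clock: 27.32
position: [0.6367, 0.2045, 0.2865]
force: [-5.2, -1.4, 15.6]
clock: 28.32
position: [0.8347, 0.1597, 0.4022]
ee_rot: [2.447, 1.968, -0.004]
force: [-0.1, -0.3, -1.2]
width: 0.003
t 28.32 pos [834.7 159.7 402.2] xhead 77.64 tilt 0.18 F [-0.14 -0.25 -1.16] w 0.003 j7 -0.29 dock [ 184.  -202.9]
scene [247. 208.] [587.6 -32.1 109.2  48.9  77.6] [-55.6  -1.9]
scene [319. 194.] [624.3 212.6  61.2  15.  167.9] [191.3  14. ]
scene [183. 176.] [ 392.3 -198.4  106.8   49.4   53.9] [-259.5  153.8]
scene [133. 174.] [ 324.9 -362.4  109.6   47.5   23. ] [-434.   185.1]
scene [326. 132.] [387.4 360.1  57.8  46.9 139.2] [285.4 276.7]
scene [486.  20.] [   2.5 1435.7  217.3  215.1  179.4] [1255.3  880.1]
top [374. 278.] [ 317.2 -360.2  107.5   48.1   23.4] [-433.5  193.1]
top [125. 249.] [382.1 359.1  49.3  44.7 164. ] [283.3 281.6]
top [317. 253.] [ 382.9 -195.6  106.8   48.2   53.5] [-258.7  163.6]
top [263. 185.] [584.  -28.9 107.   47.8  78.1] [-53.3   2.3]
bar [0.62340496 0.06940852 0.18785138] 0.22482911383397586 [ 51.12800921 -15.44925038]
```

View pics/g_scene.png

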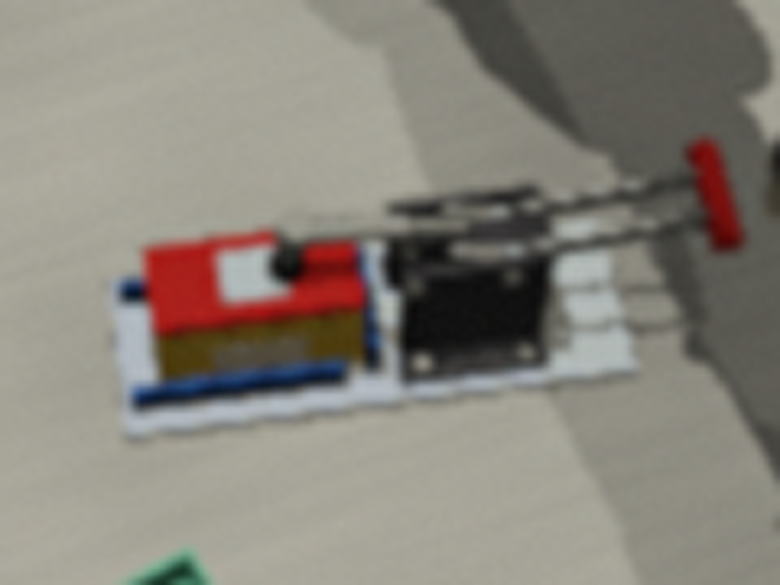

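View pics/g_top.png

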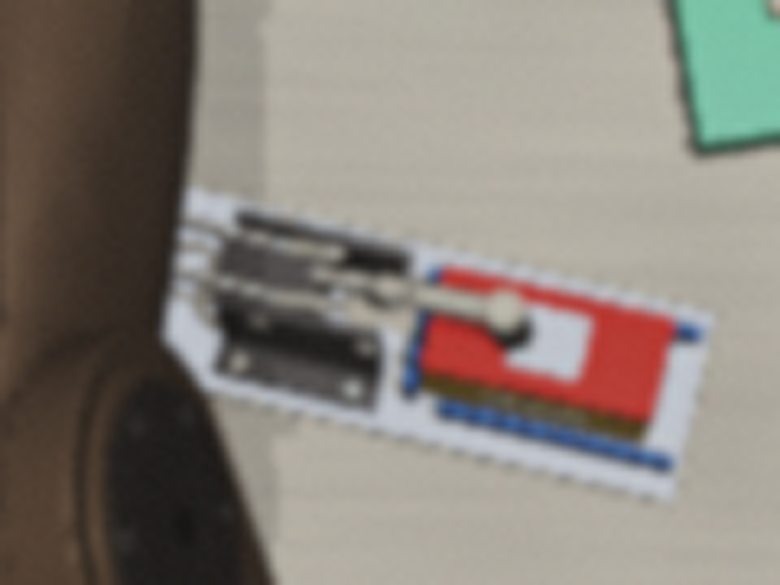

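```bash
python3 -c "
from h import *
im=get_image('scene');H,S,V=cv2.split(cv2.cvtColor(im,cv2.COLOR_RGB2HSV));red=((H<8)|(H>170))&(S>130)&(V>50)
c=min(comps(red,30),key=lambda c:np.hypot(*(c[:,0].mean(0)-[319,194])));x=cv2.minAreaRect(c)[0]
for z in (.090,.1,.1075,.12): print(z,todock(onz('scene',x,z)*1000).round(1))
st();arm.sign_off();st()"
```

```text
0.09 [187.5   7. ]
0.1 [184.6   1.3]
0.1075 [182.3  -3. ]
0.12 [178.7 -10.1]
t 28.48 pos [832.5 161.6 403.7] xhead 77.74 tilt 0.07 F [-0.07  0.24  0.16] w 0.006 j7 -0.29 dock [ 185.5 -200.3]
the job is handed in; nothing more can be done
the job is handed in; nothing more can be done
```

The box is in the cradle against the stop and clamped, and I handed the job in at about 28.5 s of the 70 s. No verdict is reported.

**Box:** I took the farthest of the three look-alikes (588 mm from the base). I lowered it between the rails and slid it home until it stalled at about 5 N on the stop. I let go with the clamp still open.

**Clamp:** I pushed the handle over with shut fingers, which took about 6.5 N through the pad-load zone before the load fell away at the dead point. I felt for the end stop and held about 15–16 N there for nearly a second. The arm then drew clear, with the wrist force near zero.

**Last checks:**
- The box stands upright with the pad on its lid.
- The bar stands about 100 mm above the trolley. This comes from where the fingertips met it, and a single scene-view ray agrees.

**Disagreements and gaps:**
- The two-view fix of the bar at the end failed because the arm hid it in the top view.
- My lid estimates differ by about 2 mm along the dock (x = -53.3 and -55.6 mm) and about 4 mm across it (y = +2.3 and -1.9 mm). That is within pixel size and calibration error, and I relied on the felt contact at the stop.
- The pad force itself could not be measured.
- I did not re-measure the bottle, swab box and tray at the end, but no move came near them.

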